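# Set up the knife sharpener: lock in the stone, slide the knife into the clamp and hold it

## Robot

A 7-joint arm with a two-finger parallel gripper is mounted at the origin on the work surface. World frame = base frame: x ahead of the robot, y to its left, z up, the work surface at z = 0. Lengths are in m, angles in rad, forces in N, time in s.
With the tool pointing down it reaches from about 0.4 to 0.85 m from the base axis. Payload 4.5 kg.
Tool frame: the origin (TCP) lies midway between the tips of the shut fingers; the grasp point (between the pads) lies manip.tcp_to_grasp behind it (manip.tcp_to_grasp is the distance from the TCP to the grasp point, in m); z points along the fingers, y is the line along which they close (so a half turn about z gives the same grasp; the last joint's range is limited). The gripper opens to 85 mm and grips with 20 to 120 N. Pads are 22 mm wide; open, the fingers measure 114 mm over their backs; the gripper's body (76 mm by 85 mm) begins 54 mm behind the grasp point. The pads swing forward as they close: fully open they stand 13 mm farther back than shut.
Start: joints at [-1.072, 0.689, -0.195, 1.565, 0.157, 0.902, -0.215], TCP at [0.28, 0.559, 0.231] pointing down, gripper open.
Joint ranges: [-3.01, 3.01], [-0.46, 2.08], [-1.47, 1.51], [0.13, 2.56], [-1, 4.14], [0.04, 2.09], [-2.66, 2.66]. Speed limits (rad/s): [2.57, 2.57, 3.14, 3.14, 3.14, 3.14, 3.14].

## Interface

Orientations are given as [roll, pitch, yaw] about the fixed x, y, z axes, in that order (R = Rz(yaw) Ry(pitch) Rx(roll)).
In Python, from station import manip, cams, status gives the robot as it stands (manip), with the cameras (cams) and the readings (status).
- The arm moves only by the shell command python3 shift.py FILE [OPENING] [FORCE], which reads ROWS from the file FILE. ROWS is a JSON object whose key "motion" holds a list of rows, 1 to 10 of them, each of 4 numbers: dx, dy, dz in m, then a turn about the tool's z in rad; each row shifts and turns the commanded pose from where the row before left it, along the tool's axes as they then stand; what a row does not reach is not made up. A row lasts 1/12 s, in which the tool goes at most 0.0417 m and 0.125 rad, less where a joint would pass 70% of its speed; a pose out of reach is approached as far as the arm can. OPENING is the finger opening in m, set as the command begins (- or left out keeps the last). The fingers move at their own pace and stop on an object; FORCE is the grip in N (left out, the last holds). Time passes only in rows, so rows that do not move let the fingers close. It prints the time, the measured TCP pose, the force, the opening and the grip force at its end. Input that does not fit is refused with a message, and nothing moves.
- status.observe(): the state, without advancing time (a new reading comes with each control period).
- cams.grab_frame(name): name is "scene" or "top"; returns a dict with "color" (480x640x3 uint8, red, green, blue), "mtx" (3x3 intrinsics, pixels), "R" (3x3) and "t" (3): a world point X has camera coordinates R X + t. Camera axes: x right, y down, z forward; pixel columns grow to the right and rows downward; lengths in m; the calibration is good to about 2 mm. A picture is of the moment at which its call begins. There is no depth.
- manip.hand_in(): hands the job in; it is judged then, once.
The state is a dict: "time_s": time; "qpos": joint angles; "joint_vel": joint speeds; "joint_efforts": joint torques, N m; "eef_pos": TCP position; "ee_rot": TCP orientation; "ft_force": force on the tool from outside, world axes, zero at the start; "torque": the same for the moment, N m; "gripper_width": finger opening in m; "gripper_force": force on a finger pad.
Only numpy, scipy, OpenCV 4.12 (cv2) and the standard library are available. Lean on these libraries where they do the work, as an engineer would, in place of code of your own. Each camera call takes 0.05 s, during which the arm holds its last target. There are 200 camera calls.

## Task

Set up the knife sharpener on the worktop: lower the narrow sharpening stone, grit side up, fully home into the pocket of the stone holder, then swing the holder's locking lever fully shut over the bare end of the stone's metal blank. Next pick up the kitchen knife by its handle and slide the blade, level, square to the clamp and spine first, between the two jaw plates until it drags snugly against both, without forcing the upper jaw open. Finish while still holding the knife at that depth with a light steady push, so that somebody else can tighten the jaw screw, and leave the other things on the worktop where they are.

Things in the scene. Friction and masses are not known exactly. Their poses are not given: they have to be found in the camera images.
- sharpener: Guided knife sharpener, fixed: base plate 135 (x) x 270 (y) x 12 mm, origin on the worktop under it. Clamp at y -85 mm, its mouth facing -x (the robot). Stone holder: aluminium bar along y at x +20 mm. Obstacles: 10 mm post 150 mm high at (52, -85) mm; 6 mm guide rod at x +20, y -32 to -135 mm, 29 mm up. Clamp's top (screw knob) at most 85 mm up.
- pocket (a point): Centre of the floor of the stone holder's pocket, 32 mm above the worktop, axes of the sharpener. Pocket 123 mm long (y), 29 mm wide (x): 1.5 mm play all round for the stone's blank. Low flared lips (up to 8 mm above the floor) only near its two ends; the sides are open to fingers over the middle 80 mm, where the floor bar is 26 mm wide.
- lever (a joint): Locking lever, a flat dark bar on an upright pin beyond the pocket's +y end. 0 = shut: thumb peg towards sharpener +y, the 20 mm nose 1.5 mm above the blank's bare end and 7 mm over it. Opens counter-clockwise seen from above, to 1.75 rad (at 1.57 the peg is towards sharpener -x). About 1 N at the peg moves it; stays where left; hard stop at 0.
- lever_pivot (a point): The lever's pivot, at the underside of the lever bar, 39.5 mm above the worktop; the bar is 10 mm wide and 5 mm thick. Axes of the sharpener.
- lever_tab (a point): Middle of the lever's upright round thumb peg: 12 mm diameter, 18 mm high, 40 mm from the pivot, standing on the bar, from 44.5 to 62.5 mm above the worktop.
- jaw_mouth (a point): Middle of the front edge of the lower jaw's flat top, 52 mm above the worktop, axes of the sharpener. The lower jaw is level and 50 mm wide (y); the knife goes in towards sharpener +x. In front (-x) of it a lip flares 6 mm down over 8 mm.
- jaw: Upper jaw plate, 50 mm wide, hinged 40 mm behind the mouth (its origin). The gap narrows evenly from 4.2-6.6 mm at the mouth, as the jaw screw happens to be set, to 0.6 mm at the hinge, so the 3 mm blade jams 13-24 mm inside the mouth, the drag rising over some millimetres. The screw holds the jaw by friction: it yields beyond about 40 N of spreading force.
- jaw_lip (a point): On the upper jaw's underside at its front edge, above jaw_mouth; ahead of it the upper lip flares a further 6 mm up over 8 mm.
- stone: Narrow sharpening stone: aluminium blank 120 x 26 x 6 mm (x, y, z) with grey grit 96 x 26 x 8 mm bonded on top, so 12 mm of bare blank at each end; 14 mm high in all, about 0.11 kg. Origin at the centre of the underside, x along its length; lies grit up. Either way round fits.
- knife: Kitchen knife lying flat, about 0.16 kg. Origin: underside of the handle at a good grip point near the balance, z up, x towards the blade's tip. Handle 22 mm wide (y), 18 mm high, from x -75 to +37 mm; steel blade 3 mm thick, mid-plane 9 mm above the origin, x +35 to +185 mm. Straight, rounded spine at y -13 mm; edge at y +27 mm, curving up to the spine beyond x +135 mm.
- spine (a point): On the knife's spine, at mid-thickness, 45 mm ahead of the heel (knife frame 80, -13, 9 mm). Axes of the knife.
- bench_stone: Large bench stone 165 x 55 x 24 mm, too big for the holder; leave it. Origin at the centre of its underside.
- honing_steel: Honing steel 300 mm long, lying; leave it. Origin near its middle, x along it.
- mug: White mug, 80 mm across, 95 mm high; leave it. Origin at the centre of its foot.
- oil_bottle: Amber bottle, 48 mm across, 120 mm high; leave it. Origin at the centre of its foot.
- pepper_mill: Dark wooden pepper mill, 58 mm across, 178 mm high; leave it. Origin at the centre of its foot.
- jar: Glass jar with steel cap, 72 mm across, 100 mm high; leave it. Origin at the centre of its foot.

How it is judged:
On the way, in this order (a step that is already met when the one before it is completed fails the run):
1. the stone lies grit up, fully home in the pocket, with the lever still open (horizontal distance between stone and pocket below 0.005 m and z of stone in the frame of pocket below 0.002 m and angle between stone's own z axis and vertical below 0.06 rad and angle between the x axis of stone and the y axis of sharpener, either way round below 0.1 rad and value of joint lever above 0.6 rad), for 0.2 s.
2. the lever is swung shut over the seated stone (value of joint lever below 0.15 rad and horizontal distance between stone and pocket below 0.005 m and z of stone in the frame of pocket below 0.002 m and z of knife in the frame of sharpener below 0.03 m), for 0.2 s.
At the end, for the whole second after the job is handed in: Stone home in the pocket (5 mm, bottom within 2 mm), lever within 0.15 rad of shut. Knife held still by the fingers, level (0.12 rad), square (0.1 rad), spine over 9 mm inside the mouth, low on the lower jaw, jaws 20-120 mm past the heel, 1-30 N on the upper jaw, which is within 2 mm of its setting (horizontal distance between stone and pocket below 0.005 m and z of stone in the frame of pocket below 0.002 m and angle between stone's own z axis and vertical below 0.06 rad and angle between the x axis of each of stone, knife and the y axis of sharpener, either way round below 0.1 rad and value of joint lever below 0.15 rad and x of spine in the frame of jaw_mouth above 0.009 m and x of jaw_mouth in the frame of knife between 0.055 and 0.155 m and angle between knife's own z axis and vertical below 0.12 rad and contact force between knife and jaw between 1 and 30 N and contact force between the fingers and knife above 5 N and height (world z) of knife above 0.035 m and linear speed of knife below 0.02 m/s and distance of jaw_lip from where it was at the start of the episode below 0.002 m and z of spine in the frame of jaw_mouth below 0.004 m); the arm keeps its last pose, push and grip.
It fails at once if the upper jaw is forced off its setting by more than 3 mm (distance of jaw_lip from where it was at the start of the episode above 0.003 m).
It fails at once if another thing on the worktop is shifted by more than 30 mm (distance of any of bench_stone, honing_steel, mug, oil_bottle, pepper_mill, jar from where it was at the start of the episode above 0.03 m).
It also fails if it takes over 72 s, if anything falls off the work surface, if the arm or the gripper's body presses on something with over 40 N, if the wrist force passes 120 N, or if a joint passes its speed limit or range.

## Working session

There is one attempt and no reset: what is moved stays moved. The work goes in short steps, Python scripts to look and compute and a shell command to move; the robot and the scene stay as the last step left them, time stands still between calls to the robot, and variables do not carry over. Pictures are saved under pics/ and viewed, at most 10 in all, crops included, and the job is handed in when it is done.

```bash
ls; mkdir -p pics
python3 - <<'E'
from station import manip, cams, status
import cv2
s=status.observe(); print(s); print(manip.tcp_to_grasp)
for n in("scene","top"):
    f=cams.grab_frame(n); cv2.imwrite(f"pics/{n}0.png",f["color"][:,:,::-1]); print(n,f["mtx"].tolist(),f["R"].tolist(),f["t"].tolist())
E
```

```text
pics
shift.py
station.py
{'time_s': 0.0, 'qpos': array([-1.07218289,  0.69000015, -0.19449927,  1.56638127,  0.15729245,
        0.90246029, -0.2150462 ]), 'joint_vel': array([ 0.00069497,  0.00021787,  0.00075998, -0.00118601,  0.00123516,
        0.00178515, -0.00060394]), 'joint_efforts': array([ 7.98919450e-05, -5.39607739e+01, -1.26668271e+00, -1.58546251e+01,
        8.95668869e-03,  9.38535668e-03, -3.07796165e-05]), 'eef_pos': array([0.27991466, 0.55807738, 0.23046365]), 'ee_rot': array([-3.13973830e+00,  1.32912243e-04,  2.67690608e+00]), 'ft_force': array([-0.58643072,  0.02569359, -0.45372219]), 'torque': array([0.00849815, 0.00440441, 0.01136233]), 'gripper_force': 0.0, 'gripper_width': 0.08532735902996937}
0.0187
scene [[469.9144606836676, 0.0, 315.11774759429824], [0.0, 469.9144606836676, 239.44693983746419], [0.0, 0.0, 1.0]] [[-0.7227723959068, 0.6910841870805986, -0.0016462327574788694], [0.487249209580925, 0.5078988191571687, -0.7103710278872002], [-0.4900900646594536, -0.5142386954186756, -0.7038254703093593]] [0.4484912124437864, -0.23439859058535206, 1.36033349684302]
top [[436.7112476156681, 0.0, 324.28005374777433], [0.0, 436.7112476156681, 246.16080028900336], [0.0, 0.0, 1.0]] [[0.13602367764630696, -0.990702038982143, -0.002651240501687304], [-0.965659317061165, -0.13198641685420995, -0.22378934098600553], [0.2213586286832693, 0.03300084427118418, -0.9746339321944683]] [-0.08776360728689088, 0.6042740512618515, 0.8897506956102122]
```

View pics/top0.png

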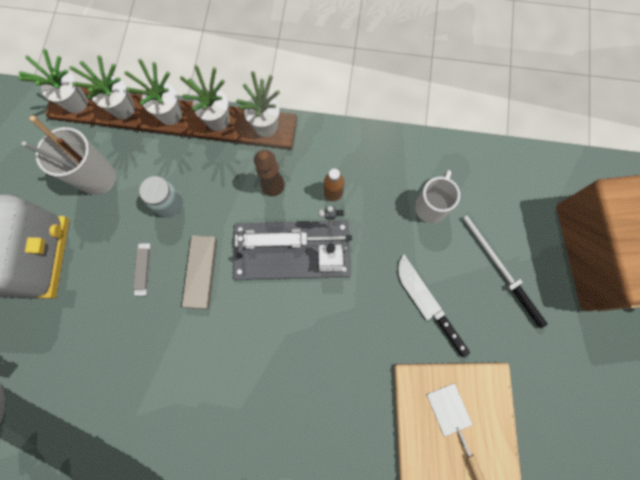

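View pics/scene0.png

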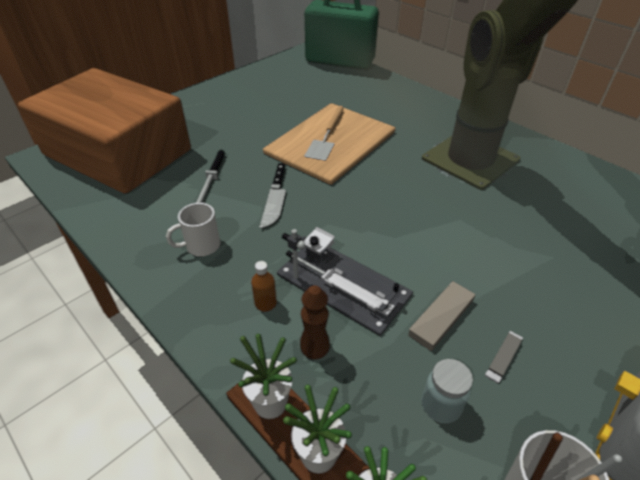

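The top view shows the sharpener around (290,250), the narrow stone at (142,269), the bench stone at (199,272) and the knife at (430,305). Its handle lies toward (455,338) and its tip toward (402,258). The scene view shows the same layout, with the sharpener near (345,280).

```bash
cat > h.py <<'E'
import numpy as np, cv2
from station import manip, cams, status
def ray(f,uv):
    uv=np.atleast_2d(np.asarray(uv,float)); d=np.c_[uv,np.ones(len(uv))]@np.linalg.inv(f["mtx"]).T@f["R"]
    return -f["R"].T@f["t"], d
def plane(f,uv,z):
    c,d=ray(f,uv); return c+d*((z-c[2])/d[:,2])[:,None]
def pix(f,X):
    p=(np.atleast_2d(X)@f["R"].T+f["t"])@f["mtx"].T; return p[:,:2]/p[:,2:]
def two(f,u,g,v):
    A=[];b=[]
    for F,p in((f,u),(g,v)):
        c,d=ray(F,p); d=d[0]/np.linalg.norm(d[0]); P=np.eye(3)-np.outer(d,d); A.append(P); b.append(P@c)
    return np.linalg.lstsq(np.vstack(A),np.hstack(b),rcond=None)[0]
def mean(name,n=4):
    fs=[cams.grab_frame(name) for _ in range(n)]; f=fs[0]
    f["color"]=np.mean([x["color"] for x in fs],0).astype(np.uint8); return f
def crop(f,x0,x1,y0,y1,k,name):
    im=cv2.resize(f["color"][y0:y1,x0:x1,::-1],None,fx=k,fy=k,interpolation=cv2.INTER_CUBIC)
    for x in range((x0//10+1)*10,x1,10): cv2.line(im,(int((x-x0+.5)*k),0),(int((x-x0+.5)*k),6 if x%50 else 16),(0,255,255),1)
    for y in range((y0//10+1)*10,y1,10): cv2.line(im,(0,int((y-y0+.5)*k)),(6 if y%50 else 16,int((y-y0+.5)*k)),(0,255,255),1)
    cv2.imwrite(f"pics/{name}.png",im)
E
python3 - <<'E'
from h import *
f=mean("top");g=mean("scene")
crop(f,225,360,200,290,5.9,"topc"); crop(g,270,420,220,335,5.2,"scec")
hsv=cv2.cvtColor(f["color"],cv2.COLOR_RGB2HSV)
for n,(u,v) in dict(stone=(142,269),bench=(199,272),steelb=(425,290),handle=(455,338),plate=(260,268),bg=(170,330),bg2=(380,330),nut=(330,250)).items(): print(n,f["color"][v,u],hsv[v,u])
E
```

```text
stone [152 148 141] [ 19  18 152]
bench [184 176 163] [ 19  29 184]
steelb [213 214 211] [ 40   4 214]
handle [92 92 92] [ 0  0 92]
plate [107 108 111] [113   9 111]
bg [118 133 124] [ 72  29 133]
bg2 [120 135 126] [ 72  28 135]
nut [60 61 62] [105   8  62]
```

View pics/topc.png

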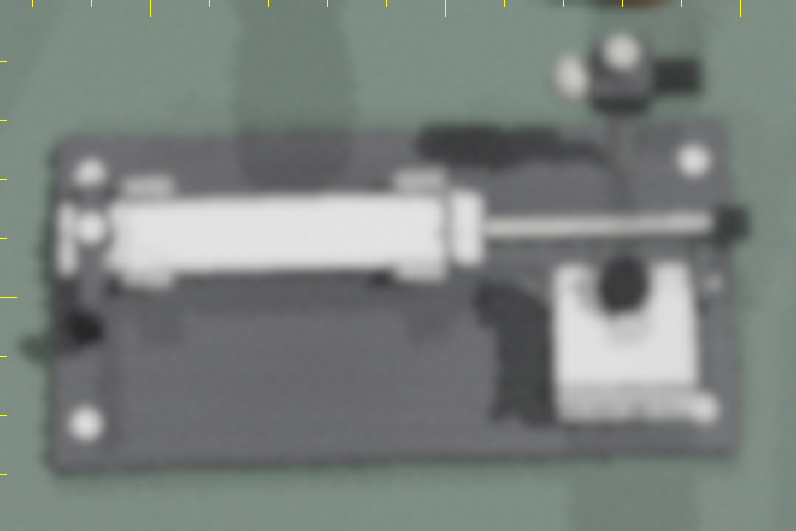

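View pics/scec.png

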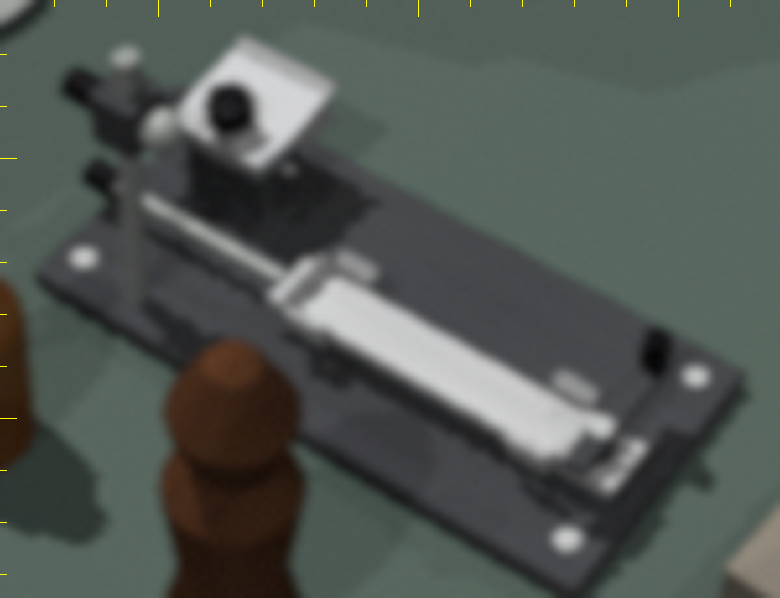

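The top crop shows the plate corners near px (234,224), (349,221), (351,277) and (233,279). It also shows the pivot pin at (240.3,238.6), the black peg at (239.4,255.6), and lips at x≈245–255 and 292–300. The front of the jaw mouth is at row ~271 over columns 319–343. The lever is open about 1.57 rad, with the peg toward the robot.

```bash
cat > pose.py <<'E'
from h import *
def rect(pts): return cv2.minAreaRect(np.float32(pts*1000))
def blob(f,m,seed,z,hull=True):
    n,l=cv2.connectedComponents(m.astype(np.uint8)); c,_=cv2.findContours((l==l[seed[1],seed[0]]).astype(np.uint8),cv2.RETR_EXTERNAL,cv2.CHAIN_APPROX_NONE)
    c=max(c,key=len)[:,0]; return c, plane(f,c,z)[:,:2]
E
python3 - <<'E'
from pose import *
f=mean("top",6); g=mean("scene",4)
# upscale for subpixel contours
K=4
def up(f):
    F=dict(f); F["color"]=cv2.resize(f["color"],None,fx=K,fy=K,interpolation=cv2.INTER_CUBIC); M=f["mtx"].copy(); M[:2]*=K; M[0,2]+=K/2-.5; M[1,2]+=K/2-.5; F["mtx"]=M; return F
F=up(f); h=cv2.cvtColor(F["color"],cv2.COLOR_RGB2HSV); R=F["color"].astype(int)
gr=R[...,1]-R[...,0]  # bg ~15
m=gr<8
for n,seed,z in(("stone",(142,269),.014),("bench",(199,272),.024),("plate",(260,268),.012),("knife",(425,290),.009)):
    c,p=blob(F,m,(seed[0]*K,seed[1]*K),z); r=rect(p); print(n,np.round(r[0],1),np.round(r[1],1),round(r[2],2)); print(np.round(cv2.boxPoints(r)).tolist(), len(c))
# plate corners by hand
s=5.9; q=lambda x,y:(225+x/s-.5,200+y/s-.5)
print("plate",plane(f,[q(55,140),q(732,122),q(742,452),q(48,468)],.012).round(4)[:,:2].tolist())
print("screws",plane(f,[q(90,172),q(693,160),q(705,408),q(86,424)],.014).round(4)[:,:2].tolist())
print("lips",plane(f,[q(122,188),q(446,180),q(446,275),q(122,283)],.040).round(4)[:,:2].tolist())
print("barends",plane(f,[q(60,240),q(108,235),q(445,230),q(452,228),q(483,226)],.035).round(4)[:,:2].tolist())
print("jaw front corners",plane(f,[q(558,418),q(695,413)],.06).round(4)[:,:2].tolist(),"pin",plane(f,[q(90,228)],.046).round(4),"peg",plane(f,[q(84,328)],.0625).round(4))
E
```

```text
stone [513.  405.9] [124.1  33.9] 8.79
[[449.0, 413.0], [454.0, 380.0], [577.0, 399.0], [572.0, 432.0]] 506
bench [524.9 270.1] [169.3  64.3] 4.45
[[438.0, 296.0], [443.0, 231.0], [612.0, 245.0], [607.0, 309.0]] 774
plate [623.3  73. ] [171.3 275.6] 9.35
[[516.0, 195.0], [561.0, -77.0], [730.0, -49.0], [685.0, 223.0]] 1568
knife [ 516.3 -255.1] [261.3  47. ] 39.9
[[401.0, -321.0], [431.0, -357.0], [632.0, -189.0], [601.0, -153.0]] 961
plate [[0.6495, 0.2157], [0.6934, -0.0512], [0.5617, -0.0715], [0.519, 0.1943]]
screws [[0.6378, 0.199], [0.6751, -0.0378], [0.5766, -0.0551], [0.5378, 0.1824]]
lips [[0.6269, 0.1794], [0.647, 0.0558], [0.6097, 0.0502], [0.5898, 0.1727]]
barends [[0.6044, 0.2006], [0.6088, 0.1826], [0.6285, 0.0537], [0.6296, 0.0511], [0.632, 0.0394]]
jaw front corners [[0.5572, -0.0008], [0.566, -0.0508]] pin [[0.6082 0.1874 0.046 ]] peg [[0.5665 0.1789 0.0625]]
```

Plate fit: sharpener origin ≈ (0.606, 0.072), yaw ≈ 0.160, with sides of 270 and 133 mm, which matches the given size. The lips put the pocket at sharpener (0.019, 0.040), and the pin puts the pivot at (0.020, 0.1135). That agrees with the nose geometry. The stone is at ≈ (0.514, 0.409), yaw ≈ 0.154.

```bash
echo '{"motion":[[-0.0345,-0.0036,0,0],[-0.0345,-0.0036,0,0],[-0.0345,-0.0036,0,0],[-0.0345,-0.0036,0,0],[-0.0345,-0.0036,0,0],[-0.0345,-0.0036,0,0],[-0.0345,-0.0036,0,0],[-0.0345,-0.0036,0,0]]}' > mv.in && python3 shift.py mv.in 0.085 60
echo '{"motion":[[0,0,0.03,-0.124],[0,0,0.03,-0.124],[0,0,0.03,-0.124],[0,0,0.03,-0.124],[0,0,0.01,-0.122],[0,0,0,0],[0,0,0,0]]}' > mv.in && python3 shift.py mv.in
python3 - <<'E'
from pose import *
f=mean("top",4); 
K=4;F=dict(f); F["color"]=cv2.resize(f["color"],None,fx=K,fy=K,interpolation=cv2.INTER_CUBIC)
crop(f,100,360,180,330,3,"top2")
s=status.observe(); print(s["qpos"].round(2))
E
```

```text
time_s: 1.67
eef_pos: [0.5153, 0.4081, 0.2314]
ee_rot: [3.141, 0.0, 2.677]
ft_force: [-0.0, 0.6, -0.1]
gripper_width: 0.0855
gripper_force: 0.0
time_s: 2.25
eef_pos: [0.514, 0.4091, 0.101]
ee_rot: [3.142, -0.001, -2.992]
ft_force: [0.5, -0.1, -0.0]
gripper_width: 0.0853
gripper_force: 0.0
[-0.56  0.9  -0.34  1.56  0.4   0.75  0.64]
```

View pics/top2.png

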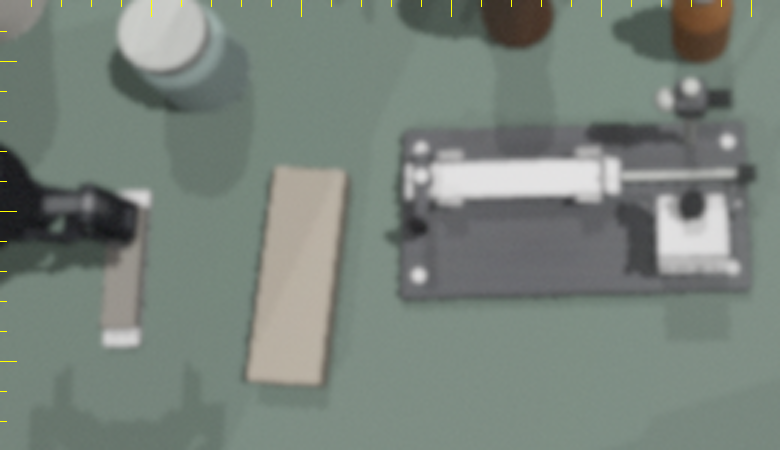

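The stone's far bare end is at crop (136,190) and its near end at (121,347). The gripper is at the left edge, over the stone.

```bash
python3 - <<'E'
from h import *
f=cams.grab_frame("top"); q=lambda x,y:(100+x/3-.5,180+y/3-.5)
p=plane(f,[q(136,190),q(121,347)],.006)[:,:2]; print(p.round(4),p.mean(0),np.linalg.norm(p[0]-p[1]),np.arctan2(*(p[0]-p[1])[::-1]))
p=plane(f,[q(102,338),q(137,338),q(118,200),q(150,200)],.006)[:,:2];print(p.round(4))
E
echo '{"motion":[[0,0,0.0396,0],[0,0,0.0396,0],[0,0,0.018,0],[0,0,0,0],[0,0,0,0],[0,0,0,0]]}' > mv.in && python3 shift.py mv.in
```

```text
[[0.5757 0.4156]
 [0.4539 0.399 ]] [0.51478781 0.40728784] 0.12286702992116337 0.13544714597203017
[[0.4587 0.4149]
 [0.4623 0.3885]
 [0.5659 0.4277]
 [0.5693 0.4029]]
time_s: 3.0
eef_pos: [0.5151, 0.4107, 0.0062]
ee_rot: [3.139, 0.003, -2.989]
ft_force: [-0.2, 0.1, 0.6]
gripper_width: 0.0852
gripper_force: 0.0
```

```bash
echo '{"motion":[[0,0,0.003,0],[0,0,0,0],[0,0,0,0],[0,0,0,0],[0,0,0,0],[0,0,0,0],[0,0,0,0],[0,0,0,0]]}' > mv.in && python3 shift.py mv.in 0.01 60
echo '{"motion":[[0,0,-0.03,0],[0,0,-0.04,0],[0,0,-0.04,0],[0,0,0,0],[0,0,0,0],[0,0,0,0]]}' > mv.in && python3 shift.py mv.in
```

```text
time_s: 3.67
eef_pos: [0.5144, 0.4097, 0.0019]
ee_rot: [3.141, 0.001, -2.988]
ft_force: [-0.1, -0.3, 6.1]
gripper_width: 0.0245
gripper_force: 60.0
time_s: 4.17
eef_pos: [0.5134, 0.4084, 0.1103]
ee_rot: [-3.14, -0.001, -2.988]
ft_force: [-0.5, 0.5, -2.3]
gripper_width: 0.0247
gripper_force: 59.6
```

```bash
echo '{"motion":[[-0.0075,-0.0383,0,0],[-0.0075,-0.0383,0,0],[-0.0075,-0.0383,0,0],[-0.0075,-0.0383,0,0],[-0.0075,-0.0383,0,0],[-0.0075,-0.0383,0,0],[-0.0075,-0.0383,0,0],[-0.0075,-0.0383,0,0]]}' > mv.in && python3 shift.py mv.in 
echo '{"motion":[[0,0,0,0.12],[0,0,0,0.12],[0,0,0,0.12],[0,0,0,0.12],[0,0,0,0.12],[0,0,0,0.12],[0,0,0,0.12],[0,0,0,0.12],[0,0,0,0.12],[0,0,0,0.12]]}' > mv.in && python3 shift.py mv.in
echo '{"motion":[[0,0,0,0.12],[0,0,0,0.12],[0,0,0,0.122],[0,0,0,0],[0,0,0,0],[0,0,0,0],[0,0,0,0]]}' > mv.in && python3 shift.py mv.in
python3 - <<'E'
from h import *
f=mean("top");g=mean("scene")
crop(f,215,365,170,290,5,"top3"); crop(g,270,420,220,335,5.2,"sce3")
a=cv2.imread("pics/top3.png");b=cv2.imread("pics/sce3.png")
b=cv2.resize(b,(0,0),fx=.5,fy=.5) if 0 else b
E
```

```text
time_s: 4.83
eef_pos: [0.6187, 0.1131, 0.1086]
ee_rot: [-3.141, -0.005, -2.988]
ft_force: [0.5, 0.2, -1.7]
gripper_width: 0.0244
gripper_force: 59.6
time_s: 5.67
eef_pos: [0.6182, 0.115, 0.1086]
ee_rot: [-3.137, -0.001, 2.089]
ft_force: [0.3, 0.7, -1.1]
gripper_width: 0.0241
gripper_force: 59.7
time_s: 6.25
eef_pos: [0.6195, 0.1154, 0.1104]
ee_rot: [-3.14, -0.0, 1.735]
ft_force: [0.4, 0.3, -1.0]
gripper_width: 0.0248
gripper_force: 59.7
```

View pics/top3.png

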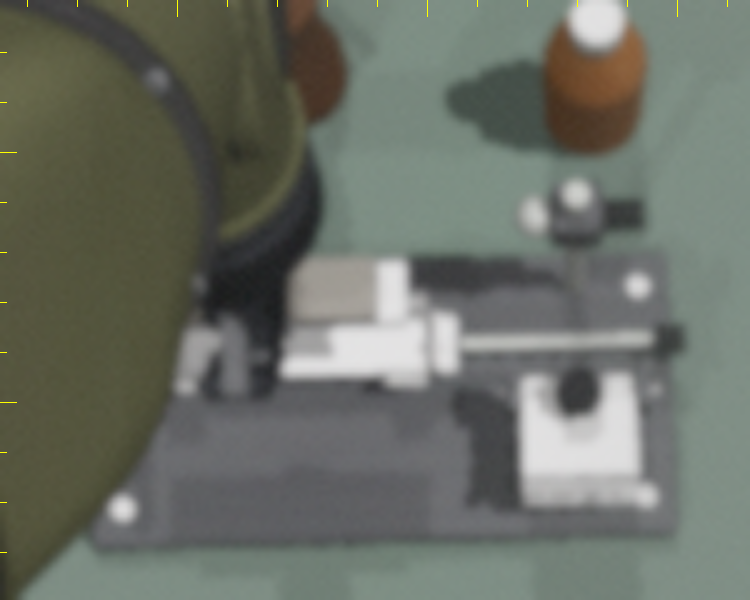

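The stone's -y end shows at crop x≈409, y≈258–320 (px ~296.3, 227.3), above the pocket. The wrist hides the rest.

Run:
```python
from h import *
f=cams.grab_frame("top"); q=lambda x,y:(215+x/5-.5,170+y/5-.5)
ex=np.array([np.cos(.16),np.sin(.16)]);ey=np.array([-ex[1],ex[0]]);o=np.array([.6063,.072])
def S(p): d=p[:,:2]-o; return np.c_[d@ex,d@ey].round(4)
print("stone end corners z.1145",S(plane(f,[q(409,258),q(409,320)],.1145)))
print("lip outer end, block",S(plane(f,[q(427,375),q(427,345),q(432,340),q(460,340)],.036)))
print("bar end x sides",S(plane(f,[q(445,313),q(445,373)],.036)))
print("tcp",S(status.observe()["eef_pos"][None]))
```

```text
stone end corners z.1145 [[ 0.0372 -0.0187]
 [ 0.0101 -0.0184]]
lip outer end, block [[ 0.0046 -0.0214]
 [ 0.0187 -0.0216]
 [ 0.021  -0.0239]
 [ 0.0207 -0.0367]]
bar end x sides [[ 0.0335 -0.03  ]
 [ 0.0054 -0.0296]]
tcp [[0.0205 0.0409]]
```

```bash
echo '{"motion":[[-0.001,0,0.03,0],[0,0,0.03,0],[0,0,0,0],[0,0,0,0],[0,0,0,0],[0,0,0,0]]}' > mv.in && python3 shift.py mv.in
python3 - <<'E'
from h import *
f=mean("top");g=mean("scene")
crop(f,270,320,205,255,11,"top4"); crop(g,310,420,255,335,7,"sce4")
a=cv2.imread("pics/top4.png");b=cv2.imread("pics/sce4.png"); a=cv2.resize(a,(400,400)); b=cv2.resize(b,(400,291))
cv2.imwrite("pics/both4.png",np.hstack([a,cv2.copyMakeBorder(b,0,109,0,0,cv2.BORDER_CONSTANT)]))
E
```

```text
time_s: 7.2
eef_pos: [0.6217, 0.1149, 0.053]
ee_rot: [3.138, -0.0, 1.733]
ft_force: [0.3, -0.3, -1.0]
gripper_width: 0.0247
gripper_force: 59.7
```

View pics/both4.png

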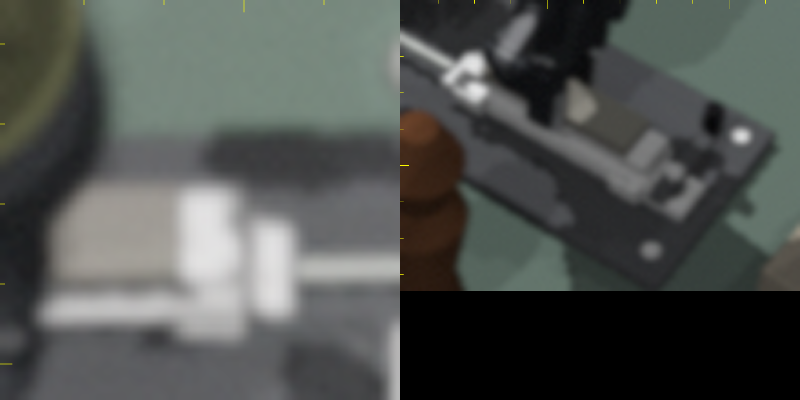

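The left panel shows the stone's -y end edge at panel x≈240, rows 183–283, above the pocket. The end block spans x 255–298, rows 218–320. The right panel shows the stone's +y end sitting slightly above the holder, clear of the lever.

Run:
```python
from h import *
f=cams.grab_frame("top");g=cams.grab_frame("scene"); q=lambda x,y:(270+x/8-.5,205+y/8-.5); r=lambda x,y:(310+(x-400)*110/400-.5,255+y*110/400-.5)
ex=np.array([np.cos(.16),np.sin(.16)]);ey=np.array([-ex[1],ex[0]]);o=np.array([.6063,.072])
def S(p): d=p[:,:2]-o; return np.c_[d@ex,d@ey].round(4)
print("stone end",S(plane(f,[q(240,183),q(240,283),q(180,185),q(180,280)],.057)))
for z in(.036,.044): print("block",S(plane(f,[q(255,218),q(255,320),q(298,218),q(298,320)],z)))
print("lip end",S(plane(f,[q(241,340),q(241,310)],.040)))
print("scene stone +y end top corners",S(plane(g,[r(668,145),r(634,165)],.057)),"pegbase",S(plane(g,[r(712,133)],.0445)),"lip +y/+x corner",S(plane(g,[r(645,190),r(625,200)],.04)))
print([S(status.observe()["eef_pos"][None])])
X=np.r_[o+ex*.02+ey*.04,.032]
for n,F in(("top",f),("scene",g)): print(n,"pred pocket corners",pix(F,[np.r_[o+ex*(.02+a)+ey*(.04+b),.040] for a in(-.0145,.0145) for b in(-.0615,.0615)]).round(1).tolist())
```

```text
stone end [[ 0.0392 -0.0221]
 [ 0.0103 -0.0218]
 [ 0.039  -0.0053]
 [ 0.0116 -0.0051]]
block [[ 0.0345 -0.0251]
 [ 0.0045 -0.0248]
 [ 0.0342 -0.0374]
 [ 0.0042 -0.037 ]]
block [[ 0.0324 -0.0255]
 [ 0.0027 -0.0252]
 [ 0.0321 -0.0377]
 [ 0.0024 -0.0373]]
lip end [[-0.0021 -0.021 ]
 [ 0.0066 -0.0211]]
scene stone +y end top corners [[0.0136 0.1047]
 [0.0365 0.0972]] pegbase [[-0.0179  0.1157]] lip +y/+x corner [[0.0353 0.1052]
 [0.0476 0.1001]]
[array([[0.0205, 0.0399]])]
top pred pocket corners [[299.8, 243.7], [245.5, 245.0], [299.7, 231.3], [245.7, 232.6]]
scene pred pocket corners [[333.6, 269.0], [383.1, 296.4], [325.6, 277.2], [375.5, 305.6]]
```

```bash
echo '{"motion":[[0,-0.004,0,0],[0,0,0,0],[0,0,0,0],[0,0,0,0]]}' > mv.in && python3 shift.py mv.in
cat > prof.py <<'E'
from h import *
ex=np.array([np.cos(.16),np.sin(.16)]);ey=np.array([-ex[1],ex[0]]);o=np.array([.6063,.072])
def W(x,y,z): return np.r_[o+ex*x+ey*y,z]
def prof(f,y,z,xs):
    P=pix(f,[W(x,y,z) for x in xs]).astype(np.float32); G=cv2.cvtColor(f["color"],cv2.COLOR_RGB2GRAY).astype(np.float32)
    return cv2.remap(G,P[:,0],P[:,1],cv2.INTER_CUBIC).ravel().round().astype(int)
E
python3 - <<'E'
from prof import *
f=mean("top",6);g=mean("scene",6)
xs=np.arange(-.01,.056,.003); print((xs*1000).round().astype(int))
zs=status.observe()["eef_pos"][2]-.002+.006; print(status.observe()["eef_pos"],zs)
print("top  bare -y end",prof(f,-.014,zs,xs)); print("top grit",prof(f,-.002,zs+.008,xs)); print("scene bare +y end",prof(g,.094,zs,xs));print("scene grit",prof(g,.082,zs+.008,xs))
ys=np.arange(-.03,-.004,.002);print("y",(ys*1000).round().astype(int)); 
for x in(.017,.023): print([int(prof(f,y,zs,[x])[0]) for y in ys])
ys=np.arange(.086,.112,.002);print("y",(ys*1000).round().astype(int)); 
for x in(.017,.023): print([int(prof(g,y,zs,[x])[0]) for y in ys])
E
```

```text
time_s: 8.03
eef_pos: [0.6161, 0.114, 0.051]
ee_rot: [-3.141, -0.0, 1.733]
ft_force: [0.3, 0.4, -1.7]
gripper_width: 0.0245
gripper_force: 59.7
[-10  -7  -4  -1   2   5   8  11  14  17  20  23  26  29  32  35  38  41
  44  47  50  53]
[0.61624026 0.11400042 0.05109545] 0.055095448435377316
top  bare -y end [ 94 108 150 170 170 193 217 224 224 224 224 224 223 218 197 167 132  97
  76  69  75  95]
top grit [ 80  73  87 100 108 126 153 162 162 162 159 157 157 152 135 111 103 103
 103 104 108 118]
scene bare +y end [ 83  83  81  79  82 101 119 123 123 123 121 122 122 114 105 109 115 112
 111 117 118  98]
scene grit [ 82  82  82  81  80  77  74  73  73  73  73  72  72  70  63  70  90 109
 117 113 111 107]
y [-30 -28 -26 -24 -22 -20 -18 -16 -14 -12 -10  -8  -6]
[222, 213, 191, 176, 185, 205, 215, 222, 224, 224, 221, 208, 189]
[221, 212, 189, 169, 176, 198, 212, 220, 224, 224, 221, 207, 186]
y [ 86  88  90  92  94  96  98 100 102 104 106 108 110 112]
[68, 69, 86, 110, 123, 124, 124, 120, 108, 93, 82, 76, 59, 46]
[66, 70, 90, 113, 122, 123, 122, 120, 108, 91, 83, 90, 100, 106]
```

```bash
echo '{"motion":[[-0.001,0.0006,0,0],[0,0,0.004,0],[0,0,0.004,0],[0,0,0.003,0],[0,0,0,0],[0,0,0,0],[0,0,0,0]]}' > mv.in && python3 shift.py mv.in; echo '{"motion":[[0,0,0.002,0],[0,0,0.002,0],[0,0,0,0],[0,0,0,0],[0,0,0,0]]}' > mv.in && python3 shift.py mv.in; echo '{"motion":[[0,0,0.002,0],[0,0,0,0],[0,0,0,0],[0,0,0,0]]}' > mv.in && python3 shift.py mv.in
```

```text
time_s: 9.22
eef_pos: [0.617, 0.1132, 0.04]
ee_rot: [-3.142, -0.0, 1.733]
ft_force: [0.1, -1.1, -1.1]
gripper_width: 0.0244
gripper_force: 59.7
time_s: 9.63
eef_pos: [0.617, 0.1131, 0.0361]
ee_rot: [3.142, -0.0, 1.733]
ft_force: [-2.1, 0.8, -2.1]
gripper_width: 0.0243
gripper_force: 59.7
time_s: 9.97
eef_pos: [0.617, 0.1131, 0.0341]
ee_rot: [-3.142, -0.0, 1.733]
ft_force: [-0.3, 0.6, -2.5]
gripper_width: 0.0244
gripper_force: 59.8
```

```bash
echo '{"motion":[[0,0,0.001,0],[0,0,0,0],[0,0,0,0],[0,0,0,0]]}' > mv.in && python3 shift.py mv.in; echo '{"motion":[[0,0,0.001,0],[0,0,0,0],[0,0,0,0],[0,0,0,0]]}' > mv.in && python3 shift.py mv.in
```

```text
time_s: 10.3
eef_pos: [0.617, 0.1131, 0.0339]
ee_rot: [3.141, -0.0, 1.733]
ft_force: [-1.5, -0.5, 5.9]
gripper_width: 0.0248
gripper_force: 60.5
time_s: 10.63
eef_pos: [0.6171, 0.1131, 0.0339]
ee_rot: [3.141, -0.0, 1.733]
ft_force: [-3.9, -0.4, 12.9]
gripper_width: 0.0245
gripper_force: 61.4
```

```bash
echo '{"motion":[[0,0,-0.001,0],[0,0,0,0],[0,0,0,0],[0,0,0,0],[0,0,0,0]]}' > mv.in && python3 shift.py mv.in 0.06; echo '{"motion":[[0,0,-0.02,0],[0,0,-0.03,0],[0,0,-0.03,0],[0,0,-0.03,0],[0,0,0,0],[0,0,0,0]]}' > mv.in && python3 shift.py mv.in
echo '{"motion":[[0,-0.04,0,0],[0,-0.04,0,0],[0,-0.04,0,0],[0,-0.04,0,0],[0,0,0,0],[0,0,0,0]]}' > mv.in && python3 shift.py mv.in 0.0
python3 - <<'E'
from h import *
f=mean("top");g=mean("scene")
crop(f,225,360,210,290,2.96,"a"); crop(g,310,420,240,335,3.64,"b")
a=cv2.imread("pics/a.png");b=cv2.imread("pics/b.png"); h=max(a.shape[0],b.shape[0])
P=lambda i:cv2.copyMakeBorder(i,0,h-i.shape[0],0,0,cv2.BORDER_CONSTANT)
im=np.hstack([P(a),P(b)]); print(im.shape,a.shape); cv2.imwrite("pics/both5.png",im[:, :800])
E
```

```text
time_s: 11.05
eef_pos: [0.6169, 0.1131, 0.0328]
ee_rot: [-3.141, -0.0, 1.733]
ft_force: [0.0, -0.2, 0.5]
gripper_width: 0.0603
gripper_force: 0.0
time_s: 11.55
eef_pos: [0.6183, 0.1133, 0.1448]
ee_rot: [3.138, -0.0, 1.733]
ft_force: [-0.3, 0.2, 0.2]
gripper_width: 0.06
gripper_force: 0.0
time_s: 12.05
eef_pos: [0.4545, 0.0862, 0.142]
ee_rot: [-3.134, 0.001, 1.733]
ft_force: [1.1, -0.3, -0.1]
gripper_width: 0.0002
gripper_force: 0.0
(346, 800, 3) (237, 400, 3)
```

View pics/both5.png

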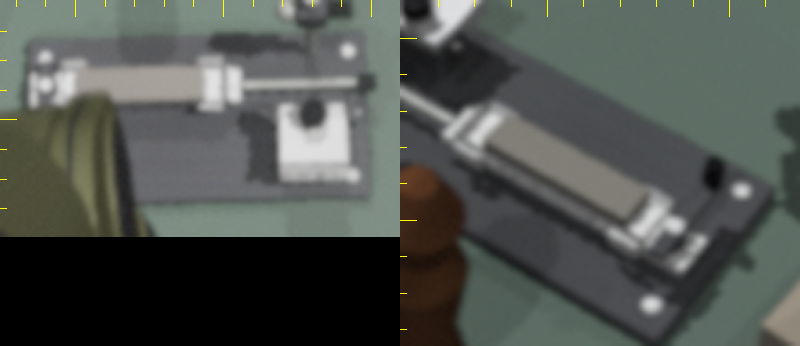

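The stone sits centred between the lips in both panels and the lever is still open, with its peg at right-panel (713,172). The seated TCP (0.617, 0.1131) against the camera's pocket estimate shows the robot frame is about (-2.7, -1.6) mm from the camera frame here. I'll apply that correction from now on.

```bash
echo '{"motion":[[0,0,0,-0.112],[0,0,0,-0.112],[0,0,0,-0.112],[0,0,0,-0.112],[0,0,0,-0.112],[0,0,0,-0.112],[0,0,0,-0.113],[0,0,0,0],[0,0,0,0],[0,0,0,0]]}' > mv.in && python3 shift.py mv.in 0.03
cat > tool.py <<'E'
from h import *
def to(t):
    s=status.observe(); y=s["ee_rot"][2]; d=np.asarray(t)-s["eef_pos"]; c,n=np.cos(y),np.sin(y)
    print("tool d",np.round([c*d[0]+n*d[1], n*d[0]-c*d[1], -d[2]],4),"yaw",round(y,4),"eef",s["eef_pos"].round(4))
E
python3 - <<'E'
from tool import *
f=mean("top");g=mean("scene")
P={}
for n,F,(u,v) in(("t",f,(239.4,255.6)),("s",g,(270+655/5.2-.5,220+350/5.2-.5))):
    G=cv2.cvtColor(F["color"],cv2.COLOR_RGB2GRAY).astype(float); u0,v0=int(round(u)),int(round(v)); w=np.clip(75-G[v0-5:v0+6,u0-4:u0+5],0,None); yy,xx=np.mgrid[v0-5:v0+6,u0-4:u0+5]
    P[n]=((w*xx).sum()/w.sum(),(w*yy).sum()/w.sum()); print(n,P[n],(w>0).sum())
X=two(f,P["t"],g,P["s"]); print("peg",X, pix(f,X)-P["t"]); to(np.r_[X[:2]+[-.0027,-.0016],.1])
to([.566,.1782,.1])
E
```

```text
time_s: 13.28
eef_pos: [0.4593, 0.0873, 0.1431]
ee_rot: [3.141, 0.0, 2.515]
ft_force: [0.1, -1.4, 1.0]
gripper_width: 0.0302
gripper_force: 0.0
t (np.float64(236.40714285714284), np.float64(256.02142857142854)) 41
s (np.float64(395.745939675174), np.float64(287.67401392111367)) 78
peg [0.56693136 0.18382338 0.0526923 ] [[ 1.02136663 -0.51488592]]
tool d [-0.0299  0.1384  0.0431] yaw 2.5176 eef [0.4591 0.0874 0.1431]
tool d [-0.0337  0.1362  0.0431] yaw 2.5176 eef [0.4591 0.0874 0.1431]
```

```bash
echo '{"motion":[[-0.008,0.0343,0,0],[-0.008,0.0343,0,0],[-0.008,0.0343,0,0],[-0.008,0.0343,0,0],[0,0,0.03,0],[0,0,0.03,0],[0,0,0.015,0],[0,0,0,0],[0,0,0,0],[0,0,0,0]]}' > mv.in && python3 shift.py mv.in
python3 - <<'E'
from h import *
f=mean("top");g=mean("scene"); crop(g,340,440,240,310,8,"peg6"); print(status.observe()["eef_pos"])
E
```

```text
time_s: 14.52
eef_pos: [0.5659, 0.1802, 0.0691]
ee_rot: [3.14, 0.001, 2.518]
ft_force: [-0.1, -0.1, 1.5]
gripper_width: 0.0301
gripper_force: 0.0
[0.56544561 0.18004191 0.06859428]
```

View pics/peg6.png

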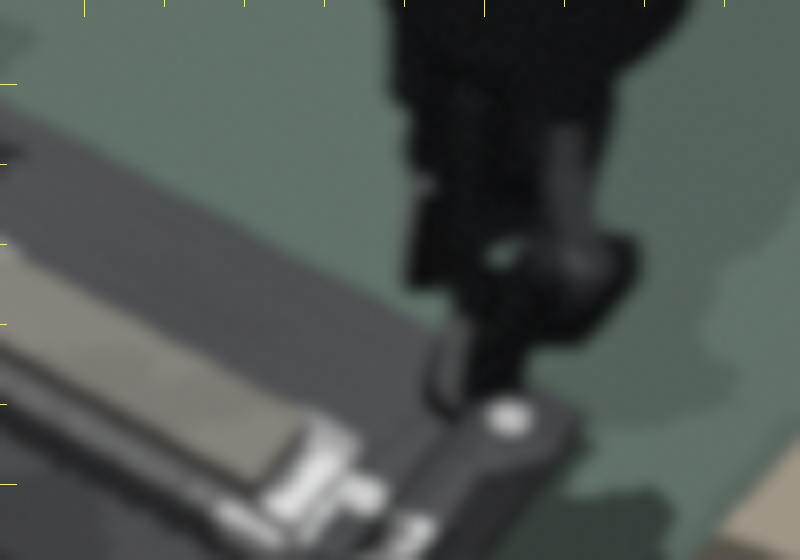

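The peg is at (495,370), between the two fingertips at ~(455,400) and ~(585,330). So the straddle is good and I'm lowering.

```bash
echo '{"motion":[[0,0,0.005,0],[0,0,0.005,0],[0,0,0,0],[0,0,0,0]]}' > mv.in && python3 shift.py mv.in; echo '{"motion":[[0,0,0.005,0],[0,0,0.004,0],[0,0,0,0],[0,0,0,0]]}' > mv.in && python3 shift.py mv.in; echo '{"motion":[[0,0,0,0],[0,0,0,0],[0,0,0,0],[0,0,0,0],[0,0,0,0]]}' > mv.in && python3 shift.py mv.in 0.006 20
```

```text
time_s: 15.25
eef_pos: [0.5647, 0.1798, 0.0574]
ee_rot: [-3.14, -0.001, 2.518]
ft_force: [-0.4, 0.0, 1.0]
gripper_width: 0.0295
gripper_force: 0.0
time_s: 15.58
eef_pos: [0.5649, 0.1799, 0.0487]
ee_rot: [-3.141, -0.0, 2.518]
ft_force: [0.6, 0.2, -0.1]
gripper_width: 0.0303
gripper_force: 0.0
time_s: 16.0
eef_pos: [0.5656, 0.1801, 0.0493]
ee_rot: [3.141, 0.0, 2.518]
ft_force: [1.0, 0.4, -0.1]
gripper_width: 0.011
gripper_force: 19.7
```

```bash
echo '{"motion":[[0.0041,0.0048,0,0],[0.0032,0.0053,0,0],[0.0024,0.0058,0,0],[0.0015,0.0061,0,0],[0.0005,0.0063,0,0],[0,0,0,0],[0,0,0,0]]}' > mv.in && python3 shift.py mv.in; echo '{"motion":[[-0.0005,0.0063,0,0],[-0.0015,0.0061,0,0],[-0.0024,0.0058,0,0],[-0.0032,0.0053,0,0],[-0.0041,0.0048,0,0],[0,0,0,0],[0,0,0,0],[0,0,0,0]]}' > mv.in && python3 shift.py mv.in
```

```text
time_s: 16.58
eef_pos: [0.5694, 0.213, 0.0489]
ee_rot: [-3.141, -0.005, 2.521]
ft_force: [-4.6, 1.9, 3.8]
gripper_width: 0.0109
gripper_force: 20.3
time_s: 17.25
eef_pos: [0.5987, 0.2266, 0.049]
ee_rot: [3.14, 0.0, 2.518]
ft_force: [-2.3, 1.0, -1.1]
gripper_width: 0.0112
gripper_force: 20.1
```

```bash
echo '{"motion":[[-0.001,0.001,0,0],[-0.001,0.001,0,0],[0,0,0,0],[0,0,0,0],[0,0,0,0]]}' > mv.in && python3 shift.py mv.in; echo '{"motion":[[0,0,0,0],[0,0,0,0],[0,0,0,0],[0,0,0,0]]}' > mv.in && python3 shift.py mv.in 0.03; echo '{"motion":[[0,0,-0.03,0],[0,0,-0.03,0],[0,0,-0.03,0],[0,0,-0.03,0],[0,0,0,0],[0,0,0,0]]}' > mv.in && python3 shift.py mv.in
python3 - <<'E'
from h import *
f=mean("top");g=mean("scene")
h=dict(g); crop(g,345,440,245,315,4.2,"b")
crop(f,380,490,240,370,3.6,"a")
a=cv2.imread("pics/a.png");b=cv2.imread("pics/b.png"); h=max(a.shape[0],b.shape[0])
P=lambda i:cv2.copyMakeBorder(i,0,h-i.shape[0],0,0,cv2.BORDER_CONSTANT)
cv2.imwrite("pics/both7.png",np.hstack([P(a),P(b)])[:, :800])
E
```

```text
time_s: 17.67
eef_pos: [0.5989, 0.2267, 0.0489]
ee_rot: [-3.139, -0.003, 2.518]
ft_force: [-6.7, -0.0, 1.8]
gripper_width: 0.0106
gripper_force: 20.4
time_s: 18.0
eef_pos: [0.6023, 0.2261, 0.0494]
ee_rot: [3.14, 0.002, 2.517]
ft_force: [-0.0, -0.3, 0.7]
gripper_width: 0.03
gripper_force: 0.0
time_s: 18.5
eef_pos: [0.6029, 0.2268, 0.1714]
ee_rot: [3.137, 0.003, 2.517]
ft_force: [-0.5, -0.5, -0.2]
gripper_width: 0.0298
gripper_force: 0.0
```

View pics/both7.png

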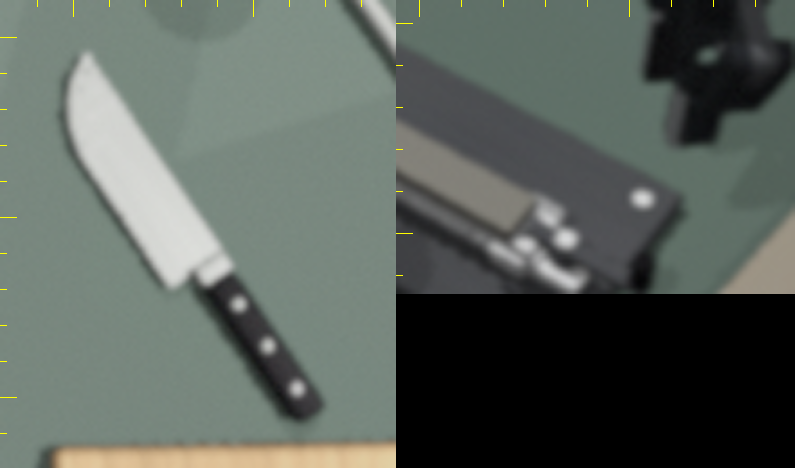

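Right panel: the lever is shut, with its peg at (640,270) pointing +y and its nose over the bare end. Left panel: the knife's handle rivets are at (239,303), (268,345) and (297,388), the tip at (87,52), the spine's heel end at (228,255), and the handle end near (310,412).

Run:
```python
from tool import *
f=mean("top",2); q=lambda x,y:(380+x/3.6-.5,240+y/3.6-.5)
r=plane(f,[q(239,303),q(268,345),q(297,388)],.018)[:,:2]; tip=plane(f,[q(87,52)],.0105)[0,:2]; hs=plane(f,[q(228,253)],.0105)[0,:2]; end=plane(f,[q(312,412)],.012)[0,:2]; heel=plane(f,[q(172,290)],.009)[0,:2]
print("rivets",r.round(4).tolist(),"tip",tip,"heelspine",hs,"end",end,"heel",heel)
v=tip-hs; a=np.arctan2(v[1],v[0]); v2=r[0]-r[2]; print("yaw spine",a,"rivets",np.arctan2(v2[1],v2[0]))
for a in(a,np.arctan2(v2[1],v2[0])):
  u=np.array([np.cos(a),np.sin(a)]);n=np.array([-u[1],u[0]])
  for nm,p,k in(("tip",tip,(185,-13)),("end",end,(-75,0)),("heel",heel,(35,27)),("hs",hs,(37,-13))): print(nm,"origin",(p-u*k[0]/1e3-n*k[1]/1e3).round(4))
  print("rivet lateral", ((r-tip)@n).round(4)-.013+0)
print(status.observe()["qpos"].round(2)); to([.46,-.29,.17])
```

```text
rivets [[0.4837, -0.2947], [0.4607, -0.3142], [0.4375, -0.3335]] tip [ 0.63032025 -0.1879176 ] heelspine [ 0.51422212 -0.28760424] end [ 0.42465635 -0.34535953] heel [ 0.48677691 -0.25515163]
yaw spine 0.7094894204674079 rivets 0.6981482185887871
tip origin [ 0.4815 -0.2986]
end origin [ 0.4816 -0.2965]
heel origin [ 0.4778 -0.2984]
hs origin [ 0.4777 -0.3018]
rivet lateral [0.0015 0.0016 0.0022]
tip origin [ 0.4802 -0.2969]
end origin [ 0.4821 -0.2971]
heel origin [ 0.4773 -0.2983]
hs origin [ 0.4775 -0.3014]
rivet lateral [-0.0006 -0.0008 -0.0006]
[-0.32  0.79 -0.21  1.57  0.2   0.81  0.34]
tool d [-0.1872 -0.5013 -0.0015] yaw 2.5179 eef [0.6008 0.2263 0.1685]
```

```bash
echo '{"motion":[[-0.0148,-0.0355,0,0],[-0.0148,-0.0355,0,0],[-0.0148,-0.0355,0,0],[-0.0148,-0.0355,0,0],[-0.0148,-0.0355,0,0],[-0.0148,-0.0355,0,0],[-0.0148,-0.0355,0,0]]}' > mv.in && python3 shift.py mv.in 0.06 120;echo '{"motion":[[-0.0148,-0.0355,0,0],[-0.0148,-0.0355,0,0],[-0.0148,-0.0355,0,0],[-0.0148,-0.0355,0,0],[-0.0148,-0.0355,0,0],[-0.0148,-0.0355,0,0],[-0.0148,-0.0355,0,0]]}' > mv.in && python3 shift.py mv.in
echo '{"motion":[[0,0,0,0.121],[0,0,0,0.121],[0,0,0,0.121],[0,0,0,0.121],[0,0,0,0.121],[0,0,0,0.121],[0,0,0,0.121],[0,0,0,0.121]]}' > mv.in && python3 shift.py mv.in
echo '{"motion":[[0,0,0,0.121],[0,0,0,0.121],[0,0,0,0.121],[0,0,0,0.121],[0,0,0,0.121],[0,0,0,0.121],[0,0,0,0.122],[0,0,0,0],[0,0,0,0],[0,0,0,0]]}' > mv.in && python3 shift.py mv.in
python3 -c "
from tool import *
to([.479,-.2985,.1]);print(status.observe()['qpos'].round(2))"
```

```text
time_s: 19.58
eef_pos: [0.5395, -0.0375, 0.1692]
ee_rot: [3.141, 0.0, 2.518]
ft_force: [0.4, -1.2, 0.2]
gripper_width: 0.0602
gripper_force: 0.0
time_s: 20.17
eef_pos: [0.4783, -0.3, 0.1691]
ee_rot: [3.141, 0.0, 2.518]
ft_force: [0.4, -0.9, -0.8]
gripper_width: 0.06
gripper_force: 0.0
time_s: 20.83
eef_pos: [0.4791, -0.298, 0.169]
ee_rot: [3.141, -0.0, 1.544]
ft_force: [0.7, -0.5, 0.3]
gripper_width: 0.0601
gripper_force: 0.0
time_s: 21.67
eef_pos: [0.479, -0.298, 0.169]
ee_rot: [-3.142, -0.0, 0.705]
ft_force: [0.1, 0.2, 0.2]
gripper_width: 0.0605
gripper_force: 0.0
tool d [-0.0003  0.0004  0.069 ] yaw 0.7051 eef [ 0.479 -0.298  0.169]
[ 0.35  0.7   0.22  1.83 -0.24  0.64 -0.16]
```

```bash
echo '{"motion":[[0,0,0.04,0],[0,0,0.04,0],[0,0,0.04,0],[0,0,0.03,0],[0,0,0.014,0],[0,0,0,0],[0,0,0,0],[0,0,0,0]]}' > mv.in && python3 shift.py mv.in; echo '{"motion":[[0,0,0,0],[0,0,0,0],[0,0,0,0],[0,0,0,0],[0,0,0,0],[0,0,0,0]]}' > mv.in && python3 shift.py mv.in 0.005 120;  echo '{"motion":[[0,0,-0.03,0],[0,0,-0.04,0],[0,0,-0.03,0],[0,0,0,0],[0,0,0,0],[0,0,0,0]]}' > mv.in && python3 shift.py mv.in
```

```text
time_s: 22.33
eef_pos: [0.4797, -0.2987, 0.0062]
ee_rot: [3.14, -0.001, 0.702]
ft_force: [0.3, 1.2, -0.9]
gripper_width: 0.0597
gripper_force: 0.0
time_s: 22.83
eef_pos: [0.4796, -0.2984, 0.0067]
ee_rot: [3.14, -0.001, 0.702]
ft_force: [-1.3, -0.0, 8.6]
gripper_width: 0.0187
gripper_force: 118.1
time_s: 23.33
eef_pos: [0.4785, -0.2975, 0.1047]
ee_rot: [-3.141, -0.0, 0.702]
ft_force: [-0.0, 0.0, -2.4]
gripper_width: 0.0185
gripper_force: 118.4
```

```bash
echo '{"motion":[[0,0,0,-0.1143],[0,0,0,-0.1143],[0,0,0,-0.1143],[0,0,0,-0.1143],[0,0,0,-0.1143],[0,0,0,-0.1143],[0,0,0,-0.1143],[0,0,0,-0.1143],[0,0,0,-0.1146],[0,0,0,0]]}' > mv.in && python3 shift.py mv.in
echo '{"motion":[[0.0289,0.0154,0,0],[0.0289,0.0154,0,0],[0.0289,0.0154,0,0],[0.0289,0.0154,0,0],[0.0289,0.0154,0,0],[0.0289,0.0154,0,0],[0,0,0,0],[0,0,0,0],[0,0,0,0]]}' > mv.in && python3 shift.py mv.in
python3 - <<'E'
from prof import *
f=mean("top",4); s=status.observe(); z=s["eef_pos"][2]-.0065+.0105
d=s["eef_pos"][:2]-o; X,Y=d@ex,d@ey; print("tcp sharp(cam)",X,Y,s["ee_rot"],z)
xs=np.arange(-.045,.03,.003); print((xs*1000).round().astype(int))
for k in(.05,.07,.09,.11,.13,.15): print(int(k*1000),prof(f,Y+k,z,X+xs))
xs=np.arange(-.085,.0,.004); print((xs*1000).round().astype(int))
E
```

```text
time_s: 24.17
eef_pos: [0.4777, -0.2974, 0.1033]
ee_rot: [-3.139, -0.003, 1.734]
ft_force: [0.1, 0.5, -1.9]
gripper_width: 0.0183
gripper_force: 118.3
time_s: 24.92
eef_pos: [0.5416, -0.1125, 0.1042]
ee_rot: [-3.139, 0.0, 1.729]
ft_force: [-0.0, -0.0, -1.2]
gripper_width: 0.0189
gripper_force: 118.3
tcp sharp(cam) -0.09328790538307208 -0.1732626542761377 [-3.14067570e+00  5.60769378e-04  1.72742319e+00] 0.10884202397501612
[-45 -42 -39 -36 -33 -30 -27 -24 -21 -18 -15 -12  -9  -6  -3   0   3   6
   9  12  15  18  21  24  27]
50 [114 113 110 111 111 110 108 107 107 106 104 103 102 101  99  98  97  95
  91  85  84  78  73  73  92]
70 [ 74  71  69  70  74  78  82  87  92  96  98 100 101 102 102 101  99 100
  97  96  95  93  91  86  85]
90 [117 115 115 112 112 113 112 110 110 108 107 105 104 102  99  92  89  88
  89  91  82  67  69  83 101]
110 [ 74  72  69  70  66  67  83 113 120 113 118 128 136 139 139 140 139 137
 139 138 115  78  64  67  73]
130 [137 137 136 137 133 118 148 184 168 148 141 142 142 141 143 139 139 141
 139 136 111  78  68  68  69]
150 [138 136 136 136 134 116  88  90 115 135 141 144 146 144 143 144 144 144
 145 140 117  80  66  66  69]
[-85 -81 -77 -73 -69 -65 -61 -57 -53 -49 -45 -41 -37 -33 -29 -25 -21 -17
 -13  -9  -5  -1]
```

```bash
echo '{"motion":[[0,0,0.025,0],[0,0,0.0265,0],[0,0,0,0],[0,0,0,0],[0,0,0,0],[0,0,0,0]]}' > mv.in && python3 shift.py mv.in; echo '{"motion":[[0,0.01,0,0],[0,0.01,0,0],[0,0.005,0,0],[0,0.005,0,0],[0,0.003,0,0],[0,0,0,0],[0,0,0,0],[0,0,0,0]]}' > mv.in && python3 shift.py mv.in
```

```text
time_s: 25.62
eef_pos: [0.5434, -0.1127, 0.055]
ee_rot: [3.139, 0.001, 1.73]
ft_force: [0.3, -0.3, -0.9]
gripper_width: 0.0186
gripper_force: 118.2
time_s: 26.28
eef_pos: [0.5748, -0.107, 0.0537]
ee_rot: [-3.141, -0.0, 1.731]
ft_force: [-0.5, -0.4, -0.7]
gripper_width: 0.0186
gripper_force: 118.3
```

```bash
echo '{"motion":[[0,0,0.001,0],[0,0,0.0005,0],[0,0,0,0],[0,0,0,0],[0,0,0,0]]}' > mv.in && python3 shift.py mv.in;echo '{"motion":[[0,0,0.0005,0],[0,0,0,0],[0,0,0,0],[0,0,0,0]]}' > mv.in && python3 shift.py mv.in; echo '{"motion":[[0,0,0.0005,0],[0,0,0,0],[0,0,0,0],[0,0,0,0]]}' > mv.in && python3 shift.py mv.in; python3 -c "
from tool import *
to([.5748,-.107,.0517])"
```

```text
time_s: 26.7
eef_pos: [0.5751, -0.1069, 0.052]
ee_rot: [-3.142, -0.0, 1.731]
ft_force: [-0.3, 0.8, -1.6]
gripper_width: 0.0188
gripper_force: 118.3
time_s: 27.03
eef_pos: [0.5751, -0.1069, 0.0516]
ee_rot: [-3.142, -0.0, 1.731]
ft_force: [-0.1, 0.4, -0.4]
gripper_width: 0.0185
gripper_force: 118.3
time_s: 27.37
eef_pos: [0.5752, -0.107, 0.0512]
ee_rot: [3.141, 0.0, 1.731]
ft_force: [0.0, -0.3, -1.2]
gripper_width: 0.0186
gripper_force: 118.4
tool d [ 0.     -0.0004 -0.0005] yaw 1.7307 eef [ 0.5752 -0.107   0.0512]
```

```bash
echo '{"motion":[[0,0.003,0,0],[0,0.003,0,0],[0,0,0,0],[0,0,0,0],[0,0,0,0]]}' > mv.in && python3 shift.py mv.in;echo '{"motion":[[0,0.002,0,0],[0,0.002,0,0],[0,0,0,0],[0,0,0,0],[0,0,0,0]]}' > mv.in && python3 shift.py mv.in; echo '{"motion":[[0,0,0.0005,0],[0,0,0,0],[0,0,0,0],[0,0,0,0]]}' > mv.in && python3 shift.py mv.in
```

```text
time_s: 27.78
eef_pos: [0.5814, -0.1058, 0.0511]
ee_rot: [3.141, -0.0, 1.731]
ft_force: [0.4, 0.0, -1.5]
gripper_width: 0.0183
gripper_force: 118.4
time_s: 28.2
eef_pos: [0.5853, -0.1052, 0.0511]
ee_rot: [3.141, -0.0, 1.731]
ft_force: [-0.5, -0.9, -0.8]
gripper_width: 0.018
gripper_force: 118.4
time_s: 28.53
eef_pos: [0.5853, -0.1053, 0.0508]
ee_rot: [3.141, 0.0, 1.731]
ft_force: [0.9, 0.6, 1.8]
gripper_width: 0.0189
gripper_force: 118.7
```

```bash
for i in 1; do echo '{"motion":[[0,0.002,-0.0002,0],[0,0,0,0],[0,0,0,0],[0,0,0,0]]}' > mv.in && python3 shift.py mv.in; done;echo '{"motion":[[0,0.001,0,0],[0,0,0,0],[0,0,0,0],[0,0,0,0]]}' > mv.in && python3 shift.py mv.in; echo '{"motion":[[0,0.001,0,0],[0,0,0,0],[0,0,0,0],[0,0,0,0]]}' > mv.in && python3 shift.py mv.in
```

```text
time_s: 28.87
eef_pos: [0.5865, -0.1051, 0.0507]
ee_rot: [-3.141, -0.0, 1.731]
ft_force: [-1.2, -0.1, 1.4]
gripper_width: 0.0183
gripper_force: 118.7
time_s: 29.2
eef_pos: [0.5877, -0.1049, 0.0507]
ee_rot: [-3.141, -0.0, 1.731]
ft_force: [-2.6, -0.2, 2.0]
gripper_width: 0.0184
gripper_force: 118.7
time_s: 29.53
eef_pos: [0.5891, -0.1047, 0.0508]
ee_rot: [3.141, -0.0, 1.731]
ft_force: [-1.1, -1.0, 0.4]
gripper_width: 0.0183
gripper_force: 118.7
```

```bash
echo '{"motion":[[0,0.001,0,0],[0,0,0,0],[0,0,0,0],[0,0,0,0]]}' > mv.in && python3 shift.py mv.in;echo '{"motion":[[0,0.001,0,0],[0,0,0,0],[0,0,0,0],[0,0,0,0]]}' > mv.in && python3 shift.py mv.in; echo '{"motion":[[0,0.001,0,0],[0,0,0,0],[0,0,0,0],[0,0,0,0]]}' > mv.in && python3 shift.py mv.in
```

```text
time_s: 29.87
eef_pos: [0.5901, -0.1045, 0.0508]
ee_rot: [3.141, -0.0, 1.731]
ft_force: [-0.8, -0.9, 0.9]
gripper_width: 0.0182
gripper_force: 118.7
time_s: 30.2
eef_pos: [0.591, -0.1043, 0.0508]
ee_rot: [3.141, -0.0, 1.731]
ft_force: [-1.2, -0.1, 1.7]
gripper_width: 0.0183
gripper_force: 118.7
time_s: 30.53
eef_pos: [0.5918, -0.1042, 0.0508]
ee_rot: [-3.141, -0.0, 1.731]
ft_force: [-1.8, -1.0, 1.6]
gripper_width: 0.0187
gripper_force: 118.7
```

```bash
echo '{"motion":[[0,0.001,0,0],[0,0,0,0],[0,0,0,0],[0,0,0,0]]}' > mv.in && python3 shift.py mv.in;echo '{"motion":[[0,0.001,0,0],[0,0,0,0],[0,0,0,0],[0,0,0,0]]}' > mv.in && python3 shift.py mv.in
```

```text
time_s: 30.87
eef_pos: [0.5923, -0.1042, 0.0507]
ee_rot: [-3.141, -0.0, 1.731]
ft_force: [-3.3, -0.5, 3.3]
gripper_width: 0.0184
gripper_force: 118.8
time_s: 31.2
eef_pos: [0.5929, -0.104, 0.0506]
ee_rot: [-3.14, -0.0, 1.731]
ft_force: [-5.2, -1.0, 3.4]
gripper_width: 0.0189
gripper_force: 119.0
```

```bash
echo '{"motion":[[0,0.0007,-0.0003,0],[0,0,0,0],[0,0,0,0],[0,0,0,0],[0,0,0,0],[0,0,0,0],[0,0,0,0],[0,0,0,0]]}' > mv.in && python3 shift.py mv.in
python3 - <<'E'
from h import *
F=[]
for _ in range(4):
    cams.grab_frame("top"); s=status.observe(); F.append(np.r_[s["ft_force"],s["torque"]])
print(np.mean(F,0).round(2),np.std(F,0).round(2),s["eef_pos"],s["ee_rot"])
E
```

```text
time_s: 31.87
eef_pos: [0.594, -0.1038, 0.0509]
ee_rot: [-3.141, -0.0, 1.731]
ft_force: [-4.7, -0.9, 2.3]
gripper_width: 0.0184
gripper_force: 118.9
[-5.17 -1.14  2.22 -0.13  1.12  0.36] [0.27 0.41 0.57 0.04 0.02 0.05] [ 0.59400038 -0.10386165  0.05093497] [-3.14054275e+00 -1.30822344e-04  1.73091118e+00]
```

```bash
echo '{"motion":[[0,0.0006,0,0],[0,0,0,0],[0,0,0,0],[0,0,0,0],[0,0,0,0],[0,0,0,0],[0,0,0,0],[0,0,0,0]]}' > mv.in && python3 shift.py mv.in
python3 - <<'E'
from h import *
F=[]
for _ in range(4):
    cams.grab_frame("top"); s=status.observe(); F.append(np.r_[s["ft_force"],s["torque"]])
print(np.mean(F,0).round(2),np.std(F,0).round(2),s["eef_pos"],s["ee_rot"])
E
```

```text
time_s: 32.73
eef_pos: [0.5942, -0.1038, 0.0509]
ee_rot: [-3.14, -0.0, 1.731]
ft_force: [-5.7, -1.7, 3.9]
gripper_width: 0.0184
gripper_force: 119.0
[-5.61 -1.54  3.13 -0.11  1.25  0.39] [0.57 0.31 0.22 0.02 0.01 0.02] [ 0.59420174 -0.10384408  0.05086779] [-3.13973484e+00 -1.69399609e-04  1.73096430e+00]
```

```bash
python3 -c "
from station import manip, cams, status
print(manip.hand_in())"
```

```text
the job is handed in; nothing more can be done
None
```

I handed the job in at about 33 s, though the hand-in returned no verdict. The stone is home in the pocket and the lever is shut on its hard stop. The knife is held level and square, about 22 mm inside the jaws by camera estimate, with a steady push of about 6 N; the upper-jaw force and the other objects' positions were not checked directly.

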